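Pin the laundry cart's drawer latch and snap the linchpin's ring shut

ROBOT

A 7-joint arm with a two-finger parallel gripper is mounted at the origin on the work surface. World frame = base frame: x ahead of the robot, y to its left, z up, the work surface at z = 0. Lengths are in m, angles in rad, forces in N, time in s.
With the tool pointing down it reaches from about 0.425 to 0.875 m from the base axis. Payload 4.7 kg.
Tool frame: the origin (TCP) lies where the fingers leave the gripper's body, on its centre line; the fingertips stand 70 mm ahead of it and the grasp point (between the pads) lies 51 mm ahead of it; z points along the fingers, y is the line along which they close (so a half turn about z gives the same grasp; the last joint's range is limited). The gripper opens to 87 mm and grips with 3 to 60 N. Pads are 19 mm wide; open, the fingers measure 117 mm over their backs; the gripper's body (75 mm by 190 mm) begins 51 mm behind the grasp point.
Start: joints at [1.326, 0.321, -0.07, 1.45, 0.023, 1.371, -0.057], TCP at [0.166, -0.628, 0.292] pointing down, gripper open.
Joint ranges: [-2.86, 2.86], [-0.3, 2.09], [-1.38, 1.24], [0.06, 2.45], [-1.56, 4.7], [0.09, 2.05], [-2.69, 2.69]. Speed limits (rad/s): [2.57, 2.57, 3.14, 3.14, 3.14, 3.14, 3.14].

INTERFACE

Orientations are given as a rotation vector (axis times angle).
In Python, from bench import ctrl gives the robot as it stands.
- The arm moves only by the tool play_rows, never from a script. Its argument "increments" is a list that holds one entry, the list of rows, each a list of 7 numbers: the shift along the tool's x, y, z as a fraction of full scale, then the turn, a rotation vector about the tool's x, y, z as a fraction of full scale, then the gripper command: -1 is shut, 1 is fully open, values between are in proportion. A call has 1 to 8 rows; each row is the pose to reach, as a shift and turn from the pose commanded when the call began, along the tool's axes at that moment; what a row does not reach only later rows make up. Full scale, the value 1, is 0.1 m for a shift and 90 degrees for a turn. A row lasts 1/10 s, in which the tool goes at most 50 mm and 8.59 degrees, less where a joint would pass 70% of its speed; a pose out of reach is approached as far as the arm can. A call with a number of a shift or a turn outside -1 to 1 is refused whole. A call with a gripper value outside its range is refused whole. The fingers move at their own pace and stop on an object; "squeeze" is the grip in N (left out, the last holds). Time passes only in rows, so rows that repeat a pose let the fingers close. It gives the time, the measured TCP pose, the force, the opening and the grip force at its end, in the units of the state.
- ctrl.get_state(): the state, without advancing time (a new reading comes with each control period).
- ctrl.get_image(name): name is "scene" or "top"; returns the picture (384x512x3 uint8, red, green, blue); there is no depth.
- ctrl.get_calibration(name): a dict with "vertical_fov" (degrees; the focal length in pixels is half the picture's height over the tangent of half this angle, whatever the lens; pixels are square), "cx", "cy" (the principal point, pixels), "dist_coeffs" ([k1, k2, p1, p2, k3] as OpenCV has them; the pictures are not rectified), "R" (3x3) and "t" (3): a world point X has camera coordinates R X + t. Camera axes: x right, y down, z forward; pixel columns grow to the right and rows downward; lengths in m; the calibration is good to about 2 mm. A picture is of the moment at which its call begins. get_calibration takes no time and is no camera call.
- ctrl.close_job(): hands the job in; it is judged then, once.
The state is a dict: "time": time; "joint_positions": joint angles; "qd": joint speeds; "joint_torque": joint torques, N m; "position": TCP position; "tool_rot": TCP orientation; "ft_force": force on the tool from outside, world axes, zero at the start; "torque": the same for the moment, N m; "grip_width": opening from 0.0 (shut) to 1.0 (fully open); "grip_force": force on a finger pad.
Only numpy, scipy, OpenCV 4.12 (cv2) and the standard library are available. Lean on these libraries where they do the work, as an engineer would, in place of code of your own. Each camera call takes 0.05 s, during which the arm holds its last target. There are 200 camera calls.

TASK

Lock the cart's drawer tier so it cannot roll open: push the drawer fully home, find the holes by feel and slide the linchpin level through all three latch plates on top until its head sits against the outer one, then swing its sprung ring down over the pin's end until it snaps past. Work by feel and gently, without forcing the pin, ring or drawer (no more than about 2.5 kg of push on the pin going in, 3 kg on drawer and ring), and leave everything else where it is.

Things in the scene. Friction and masses are not known exactly. Their poses are not given: they have to be found in the camera images.
- tier: White plastic drawer tier of a rolling cart, fixed on the table: case 240 (x) x 200 (y) x 90 mm high, flat top. Origin: centre of its underside; x from the drawer front to the back, y to the left seen from the front. Near the front edge of the top three grey latch plates stand in a row along y; two round post stubs, 22 mm high, stand at the rear corners.
- latch_right (a point): Mid height of the right outer latch plate's square hole (14.5 x 14.5 mm, running along the tier's y), on that plate's outer face (tier -y side), 124 mm above the table. The two outer plates are one bracket whose height setting differs each time: both holes really lie up to 9 mm above or below this point, which does not follow them. Feel (or look) for the hole; the set bracket does not give.
- latch_left (a point): The same for the left outer plate's outer face (tier +y side), 36 mm from latch_right along the tier's y. Each plate is 8 mm thick along y and 24 mm wide along x; 6 mm gaps between plates; outer plates end 20 mm above their hole centres. The pin may go in from either side.
- latch_middle (a point): Centre of the upright slot (16.5 mm along x, 34 mm high) in the middle plate, which moves with the drawer: a flat strap, at most 12 mm above the case top, joins it to the drawer front. Its top is 147 mm above the table. The slot lines up with the outer holes only when the drawer is fully home.
- drawer (a joint): How far the drawer is open, m: 0 = fully home against its hard stop, at most 0.09. It slides along the tier's x (opens towards -x), rubs with about 2 N and stays where it is left.
- drawer_front (a point): Middle of the top edge of the drawer's flat front panel, on its outer face (towards the tier's -x). The panel is 200 mm wide, from 6 to 100 mm above the table; nothing sticks out of it; pushed off centre it runs true, with the hand clear of the latch plates. When shut, its outer face is 32 mm ahead (tier -x) of the latch hole centres.
- pin: The loose steel linchpin lying on the table, about 165 g, balancing about 10 mm behind the shoulder. Origin on its underside below the shoulder; x along the shank to the tip, z up as it lies; its axis is 11 mm above the underside. Block head 22 x 22 mm from x = -46 mm to the shoulder at x = 0; shank 12 x 12 mm square, tapering from 36 to 44 mm into a round nose of radius 6 mm. A U-shaped sprung wire ring turns on a pivot through the head.
- pin_head (a point): Where to grip the head across its two sides (pin's y, 22 mm wide): on the pin's axis, 30 mm behind the shoulder. Behind the ring the head is free from 9 to 46 mm behind the shoulder.
- pin_shoulder (a point): On the pin's axis at the shoulder: the flat face of the head that must come to rest against an outer plate's outer face. Axes as the pin's.
- pin_tip (a point): End of the pin's round nose, on the axis 50 mm from the shoulder.
- ring_pivot (a point): The ring's pivot, on the pin's axis 6 mm behind the shoulder; the pivot line runs along the pin's y. The ring's two arms (wire 5 mm thick) run 21 mm either side of the axis, outside the plates; its cross bar is 56 mm from the pivot.
- ring (a joint): Ring angle above the shank's direction, rad: 0 in line, positive raised, -0.2 hard stop. Stays where left (0.03 N m friction). The bar can stretch outward on a spring, 4 N/mm. Closing, from about +0.12 to -0.1 rad the bar must be forced over the nose, stretching 2.5 mm: about 5 to 10 N down on the tab. Locked under the nose near -0.12 rad or below.
- ring_tab (a point): Centre of the flat thumb tab beyond the ring's cross bar: 24 mm along the ring, 28 mm wide, 4 mm thick; its centre is 69 mm from the pivot, its outer edge 80 mm. Pressed down and followed round, it closes the ring.
- jug: Closed teal detergent jug, 110 mm across, 206 mm high. Not part of the job: leave alone. Origin at its underside.
- ball: Pale hard silicone dosing ball, 68 mm across, 63 mm high, flat foot. Not part of the job: leave alone. Origin at its underside.
- brush: Stiff scrubbing brush lying on the table. Not part of the job: leave alone. Origin at its underside.
- clothespin_a: Wooden clothespin, 74 x 11 x 12 mm, lying on the tier's top behind the latch. Not part of the job: leave alone. Origin at its underside.
- clothespin_b: Second wooden clothespin on the tier's top. Not part of the job: leave alone. Origin at its underside.
- clothespin_c: Third clothespin, on the table. Not part of the job: leave alone. Origin at its underside.
- cup: White dosing cup, 60 mm across, 50 mm high. Not part of the job: leave alone. Origin at its underside.

How it is judged:
On the way, in this order (a step that is already met when the one before it is completed fails the run):
1. the drawer is fully home (value of joint drawer below 0.003 m), for 0.2 s.
2. with the drawer home and the ring still raised, the pin is through all three plates with its head against the outer one (value of joint drawer below 0.003 m and angle between the x axis of pin and the y axis of tier, either way round below 0.15 rad and ((distance between pin_shoulder and latch_right below 0.013 m and y of pin_shoulder in the frame of latch_right between -0.004 and 0.004 m and y of pin_tip in the frame of latch_left above 0.01 m) or (distance between pin_shoulder and latch_left below 0.013 m and y of pin_shoulder in the frame of latch_left between -0.004 and 0.004 m and y of pin_tip in the frame of latch_right below -0.01 m)) and value of joint ring above 0.3 rad), for 0.2 s.
At the end, for the whole second after the job is handed in: Drawer within 3 mm of shut; pin through all plates, within 0.15 rad of the tier's y, shoulder within 4 mm of an outer plate's face and 13 mm of that plate's listed point, tip 10 mm or more beyond the other outer plate; ring past the nose, below -0.11 rad; pin at rest (value of joint drawer below 0.003 m and angle between the x axis of pin and the y axis of tier, either way round below 0.15 rad and ((distance between pin_shoulder and latch_right below 0.013 m and y of pin_shoulder in the frame of latch_right between -0.004 and 0.004 m and y of pin_tip in the frame of latch_left above 0.01 m) or (distance between pin_shoulder and latch_left below 0.013 m and y of pin_shoulder in the frame of latch_left between -0.004 and 0.004 m and y of pin_tip in the frame of latch_right below -0.01 m)) and value of joint ring below -0.11 rad and linear speed of pin below 0.01 m/s); the robot touches nothing.
It fails at once if while the ring is still raised, the pin is forced against the latch or tier with more than 25 N (value of joint ring above 0.3 rad and contact force between pin and tier above 25 N).
It fails at once if the pin or its ring is forced against the latch or tier with more than 32 N (contact force between pin and tier above 32 N).
It fails at once if the fingers push the ring with more than 32 N (contact force between the fingers and ring above 32 N).
It fails at once if the robot pushes the drawer or tier with more than 32 N (contact force between any of the fingers, the arm and tier above 32 N).
It fails at once if a bystander is moved by more than 20 mm (distance of any of jug, ball, brush, clothespin_a, clothespin_b, clothespin_c, cup from where it was at the start of the episode above 0.02 m).
It also fails if it takes over 72 s, if anything falls off the work surface, if the arm or the gripper's body presses on something with over 40 N, if the wrist force passes 120 N, or if a joint passes its speed limit or range.

## Working session

There is one attempt and no reset: what is moved stays moved. The work goes in short steps, Python scripts to look and compute and a tool call to move; the robot and the scene stay as the last step left them, time stands still between calls to the robot, and variables do not carry over. Pictures are saved under pics/ and viewed, at most 10 in all, crops included, and the job is handed in when it is done.

Besides the shell and the picture viewer there is one more tool, called after "Emit:" as name(argument=value, ...) on one line, values as JSON. play_rows: Moves the arm, as the interface text tells. Shift numbers are shares of 0.1 m and turn numbers shares of 90 degrees, none past 1 either way. Its arguments: {"type":"object","properties":{"increments":{"type":"array"},"squeeze":{"type":"number"}},"required":["increments"]}

```bash
mkdir -p pics
cat > h.py <<'E'
import numpy as np, cv2
from bench import ctrl
from scipy.spatial.transform import Rotation as Ro
def cal(n):
    c=ctrl.get_calibration(n); f=192/np.tan(np.radians(c["vertical_fov"])/2)
    K=np.array([[f,0,c["cx"]],[0,f,c["cy"]],[0,0,1.]])
    return K,np.array(c["dist_coeffs"],float),np.array(c["R"],float),np.array(c["t"],float)
def ray(n,px):
    K,d,R,t=cal(n); u=cv2.undistortPoints(np.array([[px]],float),K,d)[0,0]
    return -R.T@t, R.T@np.array([u[0],u[1],1.])
def at_z(n,px,z):
    o,v=ray(n,px); return o+v*(z-o[2])/v[2]
def proj(n,X):
    K,d,R,t=cal(n); return cv2.projectPoints(np.atleast_2d(np.array(X,float)),cv2.Rodrigues(R)[0],t,K,d)[0][:,0]
def tri(pa,pb):
    o1,v1=ray("top",pa);o2,v2=ray("scene",pb)
    s=np.linalg.lstsq(np.c_[v1,-v2],o2-o1,rcond=None)[0]
    a=o1+v1*s[0];b=o2+v2*s[1]; return (a+b)/2,np.linalg.norm(a-b)
def snap(n,f,crop=None,k=1):
    im=ctrl.get_image(n); cv2.imwrite(f"raw_{n}.png",im[:,:,::-1])
    if crop: x0,y0,x1,y1=crop; im=im[y0:y1,x0:x1]
    cv2.imwrite("pics/"+f,cv2.resize(im[:,:,::-1],None,fx=k,fy=k,interpolation=cv2.INTER_CUBIC))
E
python3 - <<'E'
from h import *
snap("scene","s0.png",k=1.5);snap("top","t0.png",k=1.5)
for n in("scene","top"):
    K,d,R,t=cal(n);print(n,K[0,0],-R.T@t,R.round(2).tolist(),d)
s=ctrl.get_state();print(s["position"],s["tool_rot"],s["grip_width"])
E
```

```text
scene 347.5295811292879 [ 1.07501248 -0.53499198  0.86688713] [[0.71, 0.71, -0.01], [0.5, -0.51, -0.7], [-0.5, 0.49, -0.71]] [0.02646983 0.         0.         0.         0.        ]
top 353.6494319082567 [ 0.32815656 -0.02578492  1.16075364] [[0.02, -1.0, 0.01], [-0.98, -0.02, -0.2], [0.2, -0.0, -0.98]] [0.00165712 0.         0.         0.         0.        ]
[ 0.16620984 -0.62800253  0.29127373] [-3.11365115e+00 -4.05243373e-01  5.18569609e-04] 0.9993376058452922
```

View pics/s0.png

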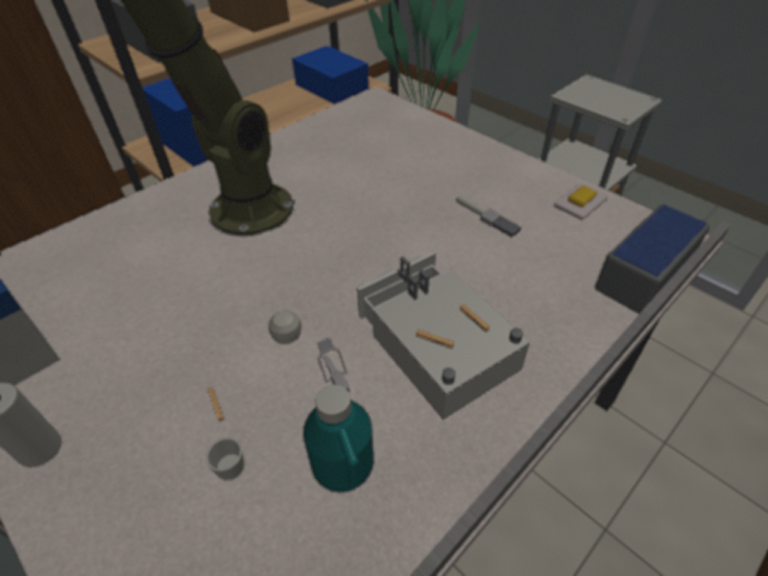

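View pics/t0.png

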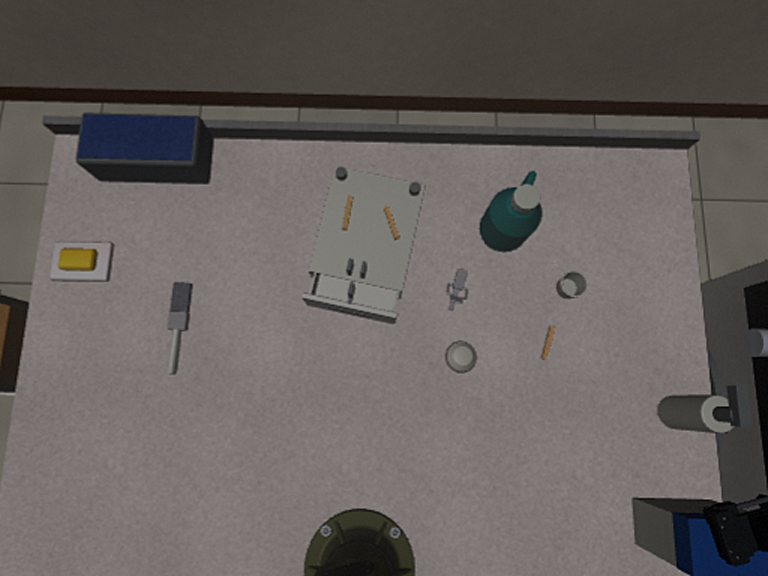

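The scene view shows the tier at about (440,330), with latch plates at (412,280) and the pin at (333,365). The top view shows the drawer open towards the robot, latch plates at (355,270) and the pin at (457,290). I'll enlarge both.

Run:
```python
import cv2,numpy as np
t=cv2.imread("raw_top.png")[105:220,195:325];s=cv2.imread("raw_scene.png")[160:280,200:355]
f=lambda a,k:cv2.resize(a,None,fx=k,fy=k,interpolation=cv2.INTER_CUBIC)
cv2.imwrite("pics/c1.png",f(t,6)[:600]);cv2.imwrite("pics/c2.png",f(s,5))
```

```text
(no output)
```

View pics/c1.png

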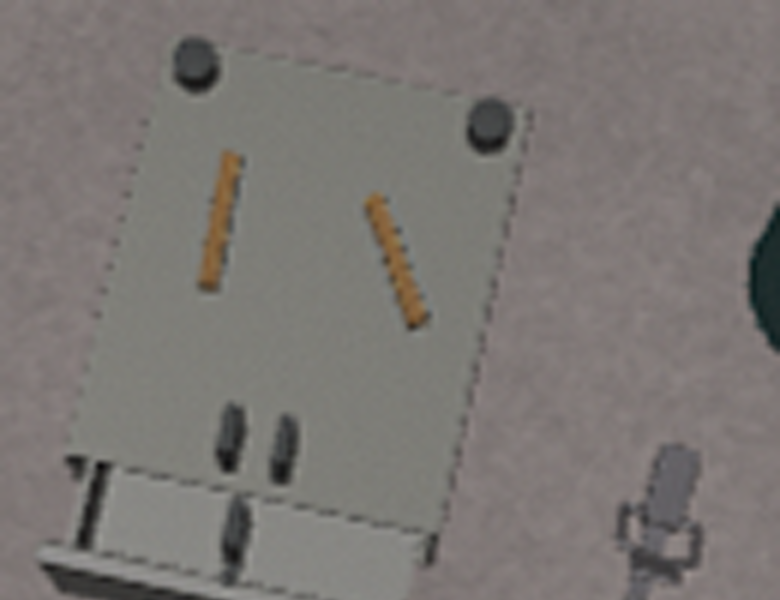

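View pics/c2.png

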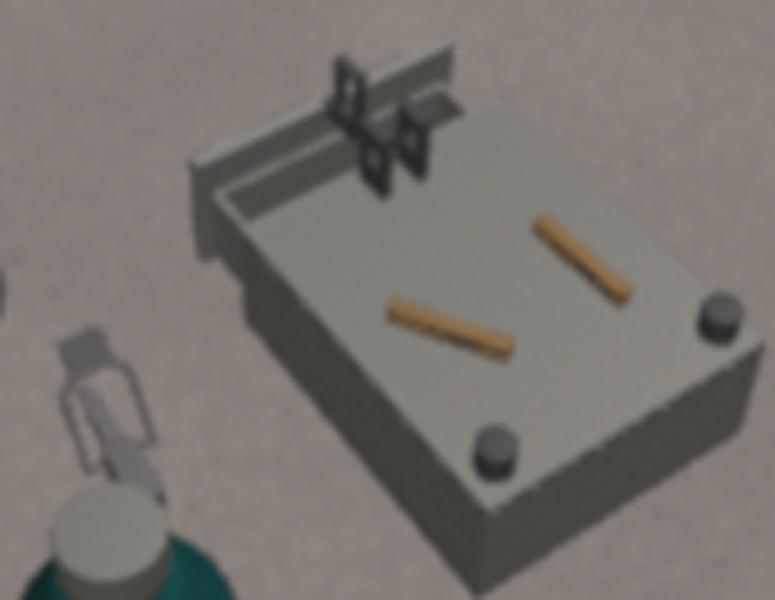

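The crops show the tier's top corners in the top crop at (165,40), (530,105), (435,530) and (70,455). The outer plates are at (231,435) and (285,450), and the pin head at (670,480). In the scene crop the holes show at (375,158), (412,138) and (349,95). Next I'll fit poses.

```bash
cat >> h.py <<'E'
def c1(u,v): return (195+u/6-.4,105+v/6-.4)
def c2(u,v): return (200+u/5-.4,160+v/5-.4)
E
python3 - <<'E'
from h import *
from scipy.optimize import least_squares
# tier pts: local (x back, y left)
obs=[("top",c1(70,456),(-.12,.1,.09)),("top",c1(437,532),(-.12,-.1,.09)),("top",c1(532,104),(.12,-.1,.09)),
("scene",c2(218,195),(-.12,-.1,.09)),("scene",c2(488,512),(.12,-.1,.09)),("scene",c2(764,345),(.12,.1,.09)),("scene",c2(480,596),(.12,-.1,0))]
def W(p,l): c,s=np.cos(p[2]),np.sin(p[2]); return np.array([p[0]+c*l[0]-s*l[1],p[1]+s*l[0]+c*l[1],l[2]])
def res(p): return np.concatenate([proj(n,W(p,l))[0]-np.array(px) for n,px,l in obs])
r=least_squares(res,[.75,0,0],loss="soft_l1");p=r.x;print("tier",p,res(p).reshape(-1,2).round(1).tolist())
for a in [(408,372)]:pass
for nm,ut,us in [("hole L/R?",None,(375,158)),("",None,(412,138)),("",None,(349,95))]:
    for z in (.115,.124,.133):
        w=at_z("scene",c2(*us),z)[:2]-p[:2];c,s=np.cos(p[2]),np.sin(p[2]);print(us,z,(c*w[0]+s*w[1]).round(4),(-s*w[0]+c*w[1]).round(4))
# plate tops in top image
for u in [(233,406),(287,416),(238,498)]:
  for z in (.135,.144,.153):
    w=at_z("top",c1(*u),z)[:2]-p[:2];print("top",u,z,(c*w[0]+s*w[1]).round(4),(-s*w[0]+c*w[1]).round(4))
# drawer front top corners
for u in [(40,550)]:
    w=at_z("top",c1(*u),.1)[:2]-p[:2];print("front",(c*w[0]+s*w[1]).round(4),(-s*w[0]+c*w[1]).round(4))
for u in [(192,163),(452,45)]:
    w=at_z("scene",c2(*u),.1)[:2]-p[:2];print("front",(c*w[0]+s*w[1]).round(4),(-s*w[0]+c*w[1]).round(4))
# pin
hb=at_z("top",c1(678,447),.022);tip=at_z("top",(452/1.5-.2,309/1.5-.2),.011);print("pin",hb,tip,np.linalg.norm((hb-tip)[:2]),np.degrees(np.arctan2(*(tip-hb)[[1,0]])))
for n,(a,b) in {"jug":(0,0)}.items():pass
print("tab",[at_z("scene",c2(85,350),z).round(3).tolist() for z in(.05,.07,.09)])
print("ball",at_z("top",(461/1.5,357/1.5),.04),"jug",at_z("top",(526/1.5,197/1.5),.2),"cup",at_z("top",(572/1.5,285/1.5),.05))
E
```

```text
tier [ 6.88067120e-01 -6.19181962e-04 -1.83839260e-01] [[-1.0, -0.1], [0.8, 0.3], [-0.4, 0.4], [3.3, 6.5], [-0.3, -0.0], [0.2, -1.4], [-0.9, 1.1]]
(375, 158) 0.115 -0.0997 -0.0116
(375, 158) 0.124 -0.0928 -0.0169
(375, 158) 0.133 -0.0859 -0.0222
(412, 138) 0.115 -0.1005 0.0169
(412, 138) 0.124 -0.0936 0.0112
(412, 138) 0.133 -0.0867 0.0056
(349, 95) 0.115 -0.1532 0.0074
(349, 95) 0.124 -0.1456 0.0019
(349, 95) 0.133 -0.138 -0.0037
top (233, 406) 0.135 -0.0874 0.0152
top (233, 406) 0.144 -0.0897 0.0143
top (233, 406) 0.153 -0.092 0.0134
top (287, 416) 0.135 -0.0868 -0.0123
top (287, 416) 0.144 -0.0891 -0.0129
top (287, 416) 0.153 -0.0914 -0.0136
top (238, 498) 0.135 -0.1329 0.0026
top (238, 498) 0.144 -0.1347 0.0018
top (238, 498) 0.153 -0.1366 0.001
front -0.1729 0.0986
front -0.1718 -0.0972
front -0.1656 0.0994
pin [ 0.61819601 -0.21035587  0.022     ] [ 0.52967144 -0.19004458  0.011     ] 0.09082481877620932 167.0775862098341
tab [[0.532, -0.182, 0.05], [0.545, -0.191, 0.07], [0.559, -0.199, 0.09]]
ball [ 0.42190157 -0.20502655  0.04      ] jug [ 0.7179006  -0.30692071  0.2       ] cup [ 0.58081289 -0.44319065  0.05      ]
```

Emit:
play_rows(increments=[[[0.37,-0.43,0,0,0,0,-1],[0.735,-0.855,0,0,0,0,-1],[0.735,-0.855,0,0,0,0,-1]]], squeeze=30)

```text
time: 0.4
position: [0.2194, -0.5221, 0.2918]
tool_rot: [-3.111, -0.415, -0.003]
ft_force: [0.6, 0.1, -0.2]
grip_width: 0.812
grip_force: 0.0
```

Emit:
play_rows(increments=[[[0.37,-0.43,0,0,0,0,-1],[0.735,-0.855,0,0,0,0,-1],[0.735,-0.855,0,0,0,0,-1]]])

```text
time: 0.7
position: [0.2678, -0.4208, 0.2922]
tool_rot: [-3.112, -0.416, -0.001]
ft_force: [0.0, 0.9, 0.5]
grip_width: 0.536
grip_force: 0.0
```

Emit:
play_rows(increments=[[[0.37,-0.43,0,0,0,0,-1],[0.735,-0.855,0,0,0,0,-1],[0.735,-0.855,0,0,0,0,-1]]])

```text
time: 1.0
position: [0.3164, -0.3196, 0.2924]
tool_rot: [-3.113, -0.416, -0.001]
ft_force: [-0.1, -0.1, 0.0]
grip_width: 0.264
grip_force: 0.0
```

Emit:
play_rows(increments=[[[0.37,-0.43,0,0,0,0,-1],[0.735,-0.855,0,0,0,0,-1],[0.735,-0.855,0,0,0,0,-1]]])

```text
time: 1.3
position: [0.3652, -0.2184, 0.2926]
tool_rot: [-3.114, -0.416, -0.002]
ft_force: [-0.2, 0.0, -0.2]
grip_width: 0.027
grip_force: 0.0
```

Emit:
play_rows(increments=[[[0.37,-0.43,0,0,0,0,-1],[0.72,-0.84,0,0,0,0,-1],[0.72,-0.84,0,0,0,0,-1]]])

```text
time: 1.6
position: [0.4131, -0.1185, 0.2927]
tool_rot: [-3.113, -0.417, -0.003]
ft_force: [1.2, 0.0, -0.5]
grip_width: 0.001
grip_force: 0.0
```

Emit:
play_rows(increments=[[[0.37,-0.43,0,0,0,-0.09,-1],[0.72,-0.84,0,0,0,-0.18,-1],[0.72,-0.84,0,0,0,-0.27,-1],[0.72,-0.84,0,0,0,-0.36,-1],[0.72,-0.84,0,0,0,-0.45,-1],[0.72,-0.84,0,0,0,-0.54,-1],[0.72,-0.84,0,0,0,-0.63,-1],[0.72,-0.84,0,0,0,-0.72,-1]]])

```text
time: 2.4
position: [0.4594, -0.025, 0.2921]
tool_rot: [2.409, 2.017, -0.001]
ft_force: [0.0, 1.1, 0.8]
grip_width: 0.005
grip_force: 0.0
```

```bash
cat >> h.py <<'E'
T0=np.array([.6881,-.0006]);YA=-.1838
def loc(w):
    c,s=np.cos(YA),np.sin(YA);d=np.array(w[:2])-T0;return np.array([c*d[0]+s*d[1],-s*d[0]+c*d[1]])
def wor(l):
    c,s=np.cos(YA),np.sin(YA);return T0+np.array([c*l[0]-s*l[1],s*l[0]+c*l[1]])
def st():
    s=ctrl.get_state();R=Ro.from_rotvec(s["tool_rot"]).as_matrix();p=np.array(s["position"])
    print("t",s["time"],"pos",p.round(4),"loc",loc(p).round(4),"xyaw",np.degrees(np.arctan2(R[1,0],R[0,0])).round(2),"tilt",R[:,2].round(3),"F",np.round(s["ft_force"],1),"gw",round(s["grip_width"],3),"gf",s["grip_force"]);return p,R
def need(target,xyaw=None):
    p,R=st();print("shift/0.1:",(R.T@(np.array(target)-p)/.1).round(3))
    if xyaw is not None:
        D=R.T@Ro.from_euler("z",xyaw,degrees=True).as_matrix()@np.diag([1,-1,-1]);print("turn/90:",(np.degrees(Ro.from_matrix(D).as_rotvec())/90).round(3))
E
python3 - <<'E'
from h import *
need([*wor((-.22,-.06)),.135],79.5)
E
```

```text
t 2.4 pos [ 0.4594 -0.025   0.2921] loc [-0.2204 -0.0658] xyaw 79.88 tilt [-0. -0. -1.] F [0.  1.1 0.8] gw 0.005 gf 0.0
shift/0.1: [0.058 0.005 1.571]
turn/90: [-0.     0.     0.004]
```

Emit:
play_rows(increments=[[[0.06,0,0.4,0,0,0,-1],[0.06,0,0.8,0,0,0,-1],[0.06,0,0.8,0,0,0,-1]]])

```text
time: 2.7
position: [0.4571, -0.0186, 0.2077]
tool_rot: [-2.408, -2.006, 0.01]
ft_force: [-0.5, 0.6, -0.1]
grip_width: 0.007
grip_force: 0.0
```

Emit:
play_rows(increments=[[[0,0,0.4,0,0,0,-1],[0,0,0.77,0,0,0,-1],[0,0,0.77,0,0,0,-1],[0,0.1,0.77,0,0,0,-1],[0,0.2,0.77,0,0,0,-1]]])

```text
time: 3.2
position: [0.4828, -0.0218, 0.138]
tool_rot: [2.411, 2.008, 0.004]
ft_force: [-0.0, 0.4, 1.1]
grip_width: 0.004
grip_force: 0.0
```

Emit:
play_rows(increments=[[[0,0.04,0,0,0,0,-1],[0,0.08,0,0,0,0,-1],[0,0.12,0,0,0,0,-1],[0,0.16,0,0,0,0,-1],[0,0.2,0,0,0,0,-1]]])

```text
time: 3.7
position: [0.4996, -0.0246, 0.1353]
tool_rot: [-2.413, -2.012, 0.001]
ft_force: [-2.3, 0.6, 3.3]
grip_width: 0.003
grip_force: 1.4
```

Emit:
play_rows(increments=[[[0,0.03,0,0,0,0,-1],[0,0.06,0,0,0,0,-1],[0,0.09,0,0,0,0,-1],[0,0.12,0,0,0,0,-1]]])

```text
time: 4.1
position: [0.5116, -0.0268, 0.1352]
tool_rot: [2.413, 2.012, -0.0]
ft_force: [-1.8, 0.3, 2.7]
grip_width: 0.007
grip_force: 1.4
```

Emit:
play_rows(increments=[[[0,0.03,0,0,0,0,-1],[0,0.06,0,0,0,0,-1],[0,0.09,0,0,0,0,-1],[0,0.11,0,0,0,0,-1]]])

```text
time: 4.5
position: [0.5225, -0.0289, 0.1352]
tool_rot: [2.413, 2.011, -0.0]
ft_force: [-1.6, -1.3, 2.7]
grip_width: 0.004
grip_force: 1.3
```

Emit:
play_rows(increments=[[[0,0.015,0,0,0,0,-1],[0,0.03,0,0,0,0,-1],[0,0.045,0,0,0,0,-1]]])

```text
time: 4.8
position: [0.5267, -0.0297, 0.1352]
tool_rot: [2.413, 2.012, -0.001]
ft_force: [-2.4, -0.6, 2.2]
grip_width: 0.007
grip_force: 1.2
```

Emit:
play_rows(increments=[[[0,0.01,0,0,0,0,-1],[0,0.02,0,0,0,0,-1]]])

```text
time: 5.0
position: [0.5286, -0.03, 0.1352]
tool_rot: [2.413, 2.011, -0.001]
ft_force: [-2.2, -0.7, 1.5]
grip_width: 0.009
grip_force: 1.2
```

Emit:
play_rows(increments=[[[0,0.01,0,0,0,0,-1],[0,0.01,0,0,0,0,-1]]])

```text
time: 5.2
position: [0.5298, -0.0301, 0.1352]
tool_rot: [2.413, 2.011, 0.0]
ft_force: [-2.2, -0.2, 0.2]
grip_width: 0.005
grip_force: 0.7
```

Emit:
play_rows(increments=[[[0,0.01,0,0,0,0,-1],[0,0.01,0,0,0,0,-1]]])

```text
time: 5.4
position: [0.5307, -0.0302, 0.1351]
tool_rot: [-2.413, -2.012, -0.0]
ft_force: [-1.8, -1.8, 0.8]
grip_width: 0.009
grip_force: 0.8
```

Emit:
play_rows(increments=[[[0,0.01,0,0,0,0,-1],[0,0.01,0,0,0,0,-1]]])

```text
time: 5.6
position: [0.5317, -0.0304, 0.1352]
tool_rot: [-2.413, -2.012, -0.0]
ft_force: [-1.6, -1.2, -0.2]
grip_width: 0.005
grip_force: 0.8
```

Emit:
play_rows(increments=[[[0,0.01,0,0,0,0,-1],[0,0.01,0,0,0,0,-1]]])

```text
time: 5.8
position: [0.5327, -0.0306, 0.1352]
tool_rot: [2.413, 2.011, 0.0]
ft_force: [-1.6, -0.1, 0.8]
grip_width: 0.008
grip_force: 0.8
```

Emit:
play_rows(increments=[[[0,0.01,0,0,0,0,-1],[0,0.01,0,0,0,0,-1]]])

```text
time: 6.0
position: [0.5337, -0.0308, 0.1352]
tool_rot: [-2.413, -2.011, -0.0]
ft_force: [-1.5, -1.0, 0.1]
grip_width: 0.005
grip_force: 0.8
```

Emit:
play_rows(increments=[[[0,0.01,0,0,0,0,-1],[0,0.01,0,0,0,0,-1]]])

```text
time: 6.2
position: [0.5347, -0.031, 0.1352]
tool_rot: [2.413, 2.011, 0.0]
ft_force: [-1.2, -1.0, -0.9]
grip_width: 0.003
grip_force: 0.8
```

Emit:
play_rows(increments=[[[0,0.01,0,0,0,0,-1],[0,0.01,0,0,0,0,-1]]])

```text
time: 6.4
position: [0.5357, -0.0312, 0.1352]
tool_rot: [2.413, 2.012, 0.0]
ft_force: [-1.7, -1.3, 0.2]
grip_width: 0.007
grip_force: 0.8
```

Emit:
play_rows(increments=[[[0,0.01,0,0,0,0,-1],[0,0.01,0,0,0,0,-1]]])

```text
time: 6.6
position: [0.5361, -0.0313, 0.1352]
tool_rot: [-2.413, -2.011, 0.001]
ft_force: [-4.1, -0.1, 1.2]
grip_width: 0.005
grip_force: 2.1
```

Emit:
play_rows(increments=[[[0,0.01,0,0,0,0,-1],[0,0.01,0,0,0,0,-1]]])

```text
time: 6.8
position: [0.5363, -0.0313, 0.1351]
tool_rot: [-2.411, -2.01, 0.004]
ft_force: [-7.6, -0.7, 4.4]
grip_width: 0.003
grip_force: 3.9
```

Emit:
play_rows(increments=[[[0,0.01,0,0,0,0,-1],[0,0.01,0,0,0,0,-1]]])

```text
time: 7.0
position: [0.5364, -0.0313, 0.135]
tool_rot: [-2.41, -2.01, 0.007]
ft_force: [-10.7, 0.0, 7.0]
grip_width: 0.006
grip_force: 5.6
```

Run:
```python
from h import *
st()
a=ctrl.get_image("top")[105:230,195:325,::-1];b=ctrl.get_image("scene")[150:260,230:340,::-1]
f=lambda a:cv2.resize(a,(400,600*0+400),interpolation=cv2.INTER_CUBIC)
cv2.imwrite("pics/p5.png",np.hstack([f(a),f(b)]))
```

```text
t 7.0 pos [ 0.5364 -0.0313  0.135 ] loc [-0.1435 -0.0579] xyaw 79.64 tilt [-0.006 -0.    -1.   ] F [-10.7   0.    7. ] gw 0.006 gf 5.581068601459265
```

View pics/p5.png

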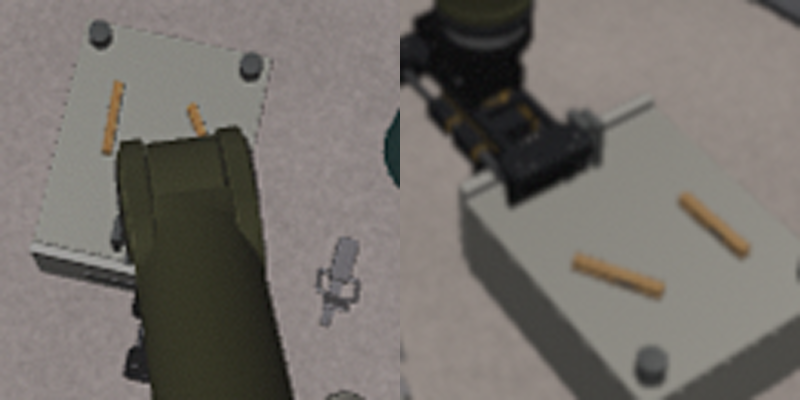

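The view shows the drawer shut and the force rising at the hard stop. The left crop shows the pin in the clear at about (340,280). I'll retract and take a closer look at the pin and latch.

Emit:
play_rows(increments=[[[0,-0.15,0,0,0,0,-1],[0,-0.4,0,0,0,0,-1],[0,-0.4,-0.5,0,0,0,-1],[0,-0.4,-0.95,0,0,0,-0.1],[0,-0.4,-0.95,0,0,0,-0.1],[0,-0.4,-0.95,0,0,0,-0.1]]])

```text
time: 7.7
position: [0.5008, -0.0243, 0.2321]
tool_rot: [2.409, 2.009, 0.005]
ft_force: [-0.4, 0.7, -0.7]
grip_width: 0.198
grip_force: 0.0
```

Run:
```python
from h import *
st()
for n in("top","scene"): cv2.imwrite(f"raw1_{n}.png",ctrl.get_image(n)[:,:,::-1])
a=cv2.imread("raw1_top.png")[170:215,285:330];b=cv2.imread("raw1_scene.png")[155:205,255:305]
f=lambda a:cv2.resize(a,(400,400),interpolation=cv2.INTER_CUBIC)
cv2.imwrite("pics/p6.png",np.hstack([f(a),f(b)]))
```

```text
t 7.7 pos [ 0.5008 -0.0243  0.2321] loc [-0.1799 -0.0575] xyaw 79.65 tilt [ 0.005 -0.001 -1.   ] F [-0.4  0.7 -0.7] gw 0.198 gf 0.0
```

View pics/p6.png

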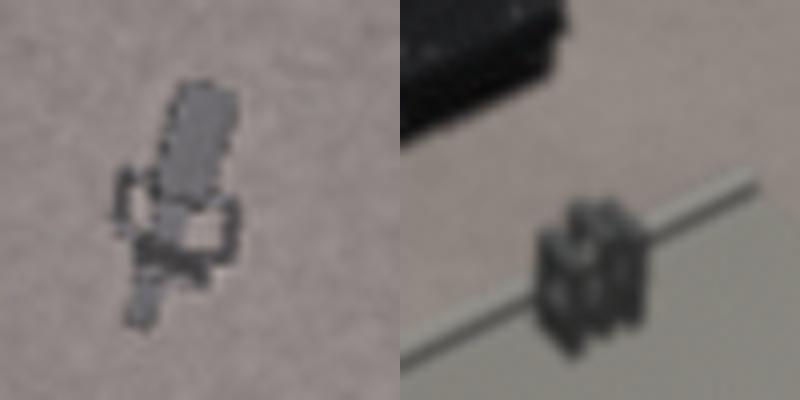

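Run:
```python
from h import *
d1=lambda u,v:(285+u/8.889-.45,170+v/8.889-.45)
cs=np.array([at_z("top",d1(*q),.022) for q in[(185,79),(238,91),(212,206),(157,191)]])
tip=at_z("top",d1(138,330),.011)
back=cs[:2].mean(0);sh=cs[2:].mean(0)
print("back",back,"sh",sh,"L",np.linalg.norm(back-sh),"w",np.linalg.norm(cs[0]-cs[1]),"tip",tip,np.linalg.norm((tip-sh)[:2]))
v=(sh-back)[:2];print("yaw",np.degrees(np.arctan2(v[1],v[0])))
v=(tip-back)[:2];print("yaw2",np.degrees(np.arctan2(v[1],v[0])),np.linalg.norm(v))
q=lambda l,z:((proj("scene",[*wor(l),z])[0]+.45-[255,155])*8+[400,0]).round(0)
print("rear bottom R",q((-.089,-.018),.09),"front bottom R",q((-.113,-.018),.09))
for h in(-.009,-.005,0,.005,.009):print(h,"reartop",q((-.089,-.018),.144+h),"fronttop",q((-.113,-.018),.144+h),"hole",q((-.101,-.018),.124+h),"left rear top",q((-.089,.018),.144+h))
print("mid top rear",q((-.089,0),.147),"mid front",q((-.113,0),.147))
```

```text
back [ 0.61821605 -0.21282185  0.022     ] sh [ 0.5746107  -0.20243385  0.022     ] L 0.044825622518452325 w 0.02019344086097595 tip [ 0.52665963 -0.18653835  0.011     ] 0.050517049754745816
yaw 166.60032040900182
yaw2 163.98258696545346 0.09525439416171771
rear bottom R [562. 363.] front bottom R [525. 325.]
-0.009 reartop [565. 280.] fronttop [527. 242.] hole [545. 298.] left rear top [643. 240.]
-0.005 reartop [565. 272.] fronttop [527. 234.] hole [545. 291.] left rear top [643. 233.]
0 reartop [565. 263.] fronttop [527. 225.] hole [545. 281.] left rear top [644. 223.]
0.005 reartop [566. 253.] fronttop [527. 215.] hole [545. 272.] left rear top [644. 213.]
0.009 reartop [566. 245.] fronttop [527. 207.] hole [546. 265.] left rear top [645. 206.]
mid top rear [605. 237.] mid front [566. 200.]
```

The left crop shows the pin's head corners at (185,80), (238,92), (212,205), (158,190) and its tip at (139,329), which give sizes of 45, 20 and 50 mm, as they should be. The right crop shows the three plates lined up, with the right plate's foot at (572,357) and its hole near (560,290). The bracket looks set low.

Emit:
play_rows(increments=[[[-0.41,0.33,0,0,0,0,-0.1],[-0.82,0.66,0,0,0,0,-0.1],[-0.82,0.66,0,0,0,0,-0.1]]])

```text
time: 8.1
position: [0.5502, -0.1242, 0.2279]
tool_rot: [-2.421, -2.001, 0.003]
ft_force: [-0.4, -0.3, 0.2]
grip_width: 0.44
grip_force: 0.0
```

Emit:
play_rows(increments=[[[-0.41,0.33,0,0,0,-0.09,-0.1],[-0.82,0.66,0,0,0,-0.18,-0.1],[-0.82,0.66,0,0,0,-0.27,-0.1],[-0.82,0.66,0,0,0,-0.36,-0.1],[-0.82,0.66,0,0,0,-0.45,-0.1],[-0.82,0.66,0,0,0,-0.54,-0.1],[-0.82,0.66,0,0,0,-0.63,-0.1]]])

```text
time: 8.8
position: [0.5991, -0.2089, 0.2283]
tool_rot: [-1.158, -2.917, -0.002]
ft_force: [0.2, -0.4, 0.1]
grip_width: 0.452
grip_force: 0.0
```

Emit:
play_rows(increments=[[[0,0,0,0,0,-0.09,-0.1],[0,0,0,0,0,-0.18,-0.1],[0,0,0,0,0,-0.27,-0.1],[0,0,0,0,0,-0.325,-0.1],[0,0,0,0,0,-0.325,-0.1]]])

```text
time: 9.3
position: [0.599, -0.209, 0.2285]
tool_rot: [-0.393, -3.115, -0.003]
ft_force: [0.4, 1.5, -0.8]
grip_width: 0.447
grip_force: 0.0
```

Run:
```python
from h import *
need([.601,-.209,.0725],165.5)
```

```text
t 9.3 pos [ 0.599  -0.209   0.2285] loc [-0.0495 -0.2212] xyaw 165.62 tilt [-0.002  0.002 -1.   ] F [ 0.4  1.5 -0.8] gw 0.447 gf 0.0
shift/0.1: [-0.022  0.003  1.56 ]
turn/90: [ 0.001 -0.001  0.001]
```

Now I'll go down and grip.

Emit:
play_rows(increments=[[[-0.02,0,0.4,0,0,0,-0.1],[-0.02,0,0.8,0,0,0,-0.1],[-0.02,0,0.9,0,0,0,-0.1]]])

```text
time: 9.6
position: [0.5983, -0.2093, 0.1348]
tool_rot: [-0.396, -3.108, -0.004]
ft_force: [-0.2, 0.1, -0.5]
grip_width: 0.45
grip_force: 0.0
```

Emit:
play_rows(increments=[[[0,0,0.25,0,0,0,-0.1],[0,0,0.5,0,0,0,-0.1],[0,0,0.65,0,0,0,-0.1],[0,0,0.65,0,0,0,-0.1]]])

```text
time: 10.0
position: [0.6002, -0.2097, 0.0734]
tool_rot: [-0.395, -3.113, -0.002]
ft_force: [0.3, 0.2, 0.4]
grip_width: 0.451
grip_force: 0.0
```

Emit:
play_rows(increments=[[[0,0,0,0,0,0,-1],[0,0,0,0,0,0,-1],[0,0,0,0,0,0,-1],[0,0,0,0,0,0,-1],[0,0,0,0,0,0,-1]]], squeeze=40)

```text
time: 10.5
position: [0.6025, -0.2098, 0.0768]
tool_rot: [0.394, 3.114, -0.0]
ft_force: [0.0, 2.3, 6.6]
grip_width: 0.247
grip_force: 39.2
```

Run:
```python
from h import *
st()
```

```text
t 10.5 pos [ 0.6025 -0.2098  0.0768] loc [-0.0459 -0.2213] xyaw 165.59 tilt [ 0.002 -0.001 -1.   ] F [0.  2.3 6.6] gw 0.247 gf 39.239224791526794
```

Emit:
play_rows(increments=[[[0,0,-0.1,0,0,0,-1],[0,0,-0.4,0,0,0,-1],[0,0,-0.7,0,0,0,-1],[0,0,-0.9,0,0,0,-1]]])

```text
time: 10.9
position: [0.6016, -0.2105, 0.1674]
tool_rot: [0.395, 3.116, -0.002]
ft_force: [0.5, -0.2, -2.0]
grip_width: 0.256
grip_force: 39.2
```

Emit:
play_rows(increments=[[[0.2,0.3,-0.3,0,0,0,-1],[0.4,0.6,-0.5,0,0,0,-1],[0.6,0.95,-0.5,0,0,0,-1],[0.6,0.95,-0.5,0,0,0,-1]]])

```text
time: 11.3
position: [0.5657, -0.0957, 0.2166]
tool_rot: [-0.38, -3.118, -0.002]
ft_force: [0.6, -0.1, -1.6]
grip_width: 0.252
grip_force: 39.2
```

Emit:
play_rows(increments=[[[0,0,0,0,0,0.08,-1],[0,0,0,0,0,0.16,-1],[0,0,0,0,0,0.24,-1],[0,0,0,0,0,0.32,-1],[0,0,0,0,0,0.4,-1],[0,0,0,0,0,0.48,-1],[0,0,0,0,0,0.48,-1]]])

```text
time: 12.0
position: [0.5664, -0.1034, 0.215]
tool_rot: [-1.514, -2.752, 0.002]
ft_force: [-0.1, 0.3, -0.9]
grip_width: 0.25
grip_force: 39.2
```

Emit:
play_rows(increments=[[[0,0,0,0,0,0.08,-1],[0,0,0,0,0,0.16,-1],[0,0,0,0,0,0.24,-1],[0,0,0,0,0,0.32,-1],[0,0,0,0,0,0.4,-1],[0,0,0,0,0,0.477,-1],[0,0,0,0,0,0.477,-1],[0,0,0,0,0,0.477,-1]]])

```text
time: 12.8
position: [0.5667, -0.1032, 0.2151]
tool_rot: [-2.411, -2.013, 0.001]
ft_force: [-0.4, 0.2, -2.7]
grip_width: 0.248
grip_force: 39.2
```

Run:
```python
from h import *
need([*wor((-.1,-.122)),.184],79.5)
a=ctrl.get_image("top");b=ctrl.get_image("scene")
cv2.imwrite("raw2_top.png",a[:,:,::-1]);cv2.imwrite("raw2_scene.png",b[:,:,::-1])
f=lambda a:cv2.resize(a[:,:,::-1],(400,400),interpolation=cv2.INTER_CUBIC)
cv2.imwrite("pics/p7.png",np.hstack([f(a[140:240,220:320]),f(b[150:250,200:300])]))
```

```text
t 12.8 pos [ 0.5667 -0.1032  0.2151] loc [-0.1006 -0.123 ] xyaw 79.72 tilt [-0.001 -0.    -1.   ] F [-0.4  0.2 -2.7] gw 0.248 gf 39.242464900016785
shift/0.1: [0.01  0.006 0.311]
turn/90: [-0.     0.     0.002]
```

View pics/p7.png

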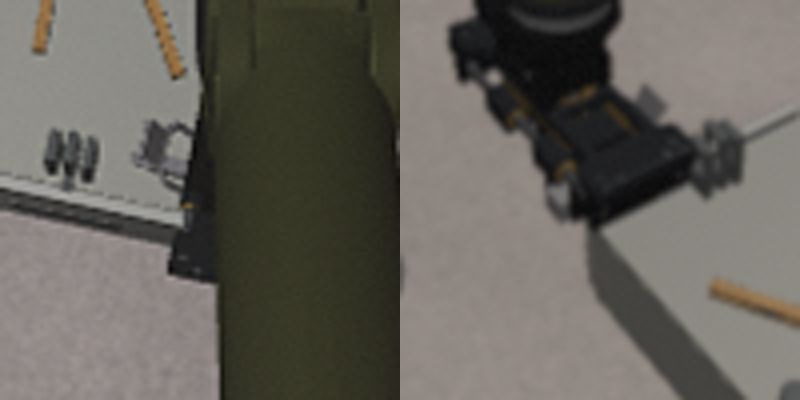

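The top crop shows the ring still raised on the held pin, with its tab near (155,150), and the three plates at about (52–92,130–180). I'll work out the plate's x and height from its ends.

Run:
```python
from h import *
d=lambda u,v:(220+u/4-.4,140+v/4-.4)
for nm,r,f in[("R0",c1(287,414),c1(282,485)),("L0",c1(233,403),c1(228,473)),("R2",d(92,134),d(87,181)),("L2",d(55,127),d(50,174))]:
    fb=loc(at_z("top",f,.09));print(nm,"front foot",fb.round(4),[(z,loc(at_z("top",r,z)).round(4).tolist()) for z in(.135,.139,.144)])
print("scene feet",loc(at_z("scene",(255+172/8-.45,155+357/8-.45),.09)),loc(at_z("scene",c2(383,198),.09)))
print("sc front top",[(z,loc(at_z("scene",(255+140/8-.45,155+233/8-.45),z)).round(4).tolist()) for z in(.135,.14,.145)])
```

```text
R0 front foot [-0.1119 -0.0141] [(0.135, [-0.0858, -0.0121]), (0.139, [-0.0869, -0.0124]), (0.144, [-0.0881, -0.0127])]
L0 front foot [-0.1115  0.0146] [(0.135, [-0.0859, 0.0155]), (0.139, [-0.0869, 0.0151]), (0.144, [-0.0882, 0.0146])]
R2 front foot [-0.1103 -0.0129] [(0.135, [-0.0842, -0.0122]), (0.139, [-0.0852, -0.0125]), (0.144, [-0.0865, -0.0129])]
L2 front foot [-0.1108  0.0164] [(0.135, [-0.0847, 0.0161]), (0.139, [-0.0857, 0.0157]), (0.144, [-0.087, 0.0151])]
scene feet [-0.08917496 -0.01314705] [-0.08883117 -0.01283416]
sc front top [(0.135, [-0.114, -0.0112]), (0.14, [-0.11, -0.0142]), (0.145, [-0.1059, -0.0172])]
```

Emit:
play_rows(increments=[[[0,0,0.1,0,0,0,-1],[0,0,0.2,0,0,0,-1],[0,0,0.32,0,0,0,-1],[0,0,0.32,0,0,0,-1],[0.1,0,0.32,0,0,0,-1],[0.2,0,0.32,0,0,0,-1]]])

```text
time: 13.5
position: [0.571, -0.0826, 0.1835]
tool_rot: [2.416, 2.007, 0.001]
ft_force: [-0.7, 0.6, -1.6]
grip_width: 0.256
grip_force: 39.2
```

Emit:
play_rows(increments=[[[0.01,0,0,0,0,0,-1],[0.02,0,0,0,0,0,-1],[0.03,0,0,0,0,0,-1]]])

```text
time: 13.8
position: [0.5713, -0.0805, 0.1835]
tool_rot: [2.416, 2.007, -0.0]
ft_force: [0.1, 0.0, -0.9]
grip_width: 0.244
grip_force: 39.2
```

Emit:
play_rows(increments=[[[0.01,0,0,0,0,0,-1],[0.02,0,0,0,0,0,-1]]])

```text
time: 14.0
position: [0.5715, -0.0788, 0.1833]
tool_rot: [2.417, 2.007, -0.0]
ft_force: [-0.3, 0.5, -2.6]
grip_width: 0.25
grip_force: 39.2
```

Run:
```python
from h import *
st()
```

```text
t 14.0 pos [ 0.5715 -0.0788  0.1833] loc [-0.1003 -0.0982] xyaw 79.42 tilt [ 0. -0. -1.] F [-0.3  0.5 -2.6] gw 0.25 gf 39.24206078052521
```

Emit:
play_rows(increments=[[[0.01,0,0,0,0,0,-1],[0.02,0,0,0,0,0,-1],[0.02,0,0,0,0,0,-1]]])

```text
time: 14.3
position: [0.5719, -0.0764, 0.1832]
tool_rot: [-2.416, -2.008, 0.0]
ft_force: [-0.0, -0.2, -2.7]
grip_width: 0.247
grip_force: 39.2
```

Emit:
play_rows(increments=[[[0.01,0,0,0,0,0,-1],[0.02,0,0,0,0,0,-1],[0.02,0,0,0,0,0,-1]]])

```text
time: 14.6
position: [0.5723, -0.0744, 0.1832]
tool_rot: [-2.416, -2.008, -0.0]
ft_force: [-1.2, -0.4, -1.9]
grip_width: 0.252
grip_force: 39.2
```

Emit:
play_rows(increments=[[[0.01,0,0,0,0,0,-1],[0.02,0,0,0,0,0,-1],[0.02,0,0,0,0,0,-1]]])

```text
time: 14.9
position: [0.5727, -0.0724, 0.1833]
tool_rot: [2.416, 2.008, 0.0]
ft_force: [0.2, -0.2, -2.9]
grip_width: 0.246
grip_force: 39.2
```

Emit:
play_rows(increments=[[[0.01,0,0,0,0,0,-1],[0.02,0,0,0,0,0,-1],[0.02,0,0,0,0,0,-1]]])

```text
time: 15.2
position: [0.5731, -0.0707, 0.1834]
tool_rot: [2.416, 2.008, -0.0]
ft_force: [0.5, -1.2, -0.1]
grip_width: 0.25
grip_force: 39.2
```

Emit:
play_rows(increments=[[[0.01,0,0,0,0,0,-1],[0.01,0,0,0,0,0,-1]]])

```text
time: 15.4
position: [0.5732, -0.0699, 0.1833]
tool_rot: [2.416, 2.007, -0.001]
ft_force: [-1.3, -2.0, -1.1]
grip_width: 0.249
grip_force: 39.2
```

Emit:
play_rows(increments=[[[0.01,0,0,0,0,0,-1],[0.01,0,0,0,0,0,-1]]])

```text
time: 15.6
position: [0.5733, -0.0687, 0.1833]
tool_rot: [-2.416, -2.008, 0.0]
ft_force: [-1.7, -1.6, 0.1]
grip_width: 0.249
grip_force: 39.2
```

Run:
```python
from h import *
st();print(ctrl.get_state()["torque"])
```

```text
t 15.6 pos [ 0.5733 -0.0687  0.1833] loc [-0.1004 -0.0879] xyaw 79.45 tilt [-0. -0. -1.] F [-1.7 -1.6  0.1] gw 0.249 gf 39.21970725059509
[-0.22765772  0.13012519  0.08800059]
```

Emit:
play_rows(increments=[[[0.0,-0.005,-0.005,0,0,0,-1],[0.01,-0.005,-0.005,0,0,0,-1],[0.02,-0.005,-0.005,0,0,0,-1],[0.02,-0.005,-0.005,0,0,0,-1]]])

```text
time: 16.0
position: [0.5734, -0.0661, 0.1837]
tool_rot: [-2.416, -2.008, -0.001]
ft_force: [-0.0, -0.2, -1.6]
grip_width: 0.246
grip_force: 39.2
```

Emit:
play_rows(increments=[[[0.01,0,0,0,0,0,-1],[0.02,0,0,0,0,0,-1],[0.02,0,0,0,0,0,-1]]])

```text
time: 16.3
position: [0.5737, -0.0644, 0.1837]
tool_rot: [-2.416, -2.008, -0.0]
ft_force: [-0.2, -0.4, -0.7]
grip_width: 0.251
grip_force: 39.2
```

Run:
```python
from h import *
st();print(ctrl.get_state()["torque"])
```

```text
t 16.3 pos [ 0.5737 -0.0644  0.1837] loc [-0.1009 -0.0837] xyaw 79.46 tilt [ 0.  0. -1.] F [-0.2 -0.4 -0.7] gw 0.251 gf 39.24502372741699
[-0.03635825 -0.10265776  0.00366956]
```

Emit:
play_rows(increments=[[[0.01,0,0,0,0,0,-1],[0.02,0,0,0,0,0,-1],[0.03,0,0,0,0,0,-1],[0.03,0,0,0,0,0,-1]]])

```text
time: 16.7
position: [0.5742, -0.0615, 0.1837]
tool_rot: [2.416, 2.008, 0.0]
ft_force: [0.4, -0.7, -0.7]
grip_width: 0.246
grip_force: 39.2
```

Emit:
play_rows(increments=[[[0.01,0,0,0,0,0,-1],[0.02,0,0,0,0,0,-1],[0.03,0,0,0,0,0,-1],[0.03,0,0,0,0,0,-1]]])

```text
time: 17.1
position: [0.5748, -0.0585, 0.1838]
tool_rot: [2.416, 2.008, 0.0]
ft_force: [0.5, -1.0, -0.1]
grip_width: 0.247
grip_force: 39.2
```

Emit:
play_rows(increments=[[[0.01,0,0,0,0,0,-1],[0.02,0,0,0,0,0,-1],[0.03,0,0,0,0,0,-1],[0.03,0,0,0,0,0,-1]]])

```text
time: 17.5
position: [0.5753, -0.0556, 0.1838]
tool_rot: [2.416, 2.008, 0.0]
ft_force: [0.4, -0.3, -0.9]
grip_width: 0.252
grip_force: 39.2
```

Emit:
play_rows(increments=[[[0.01,0,0,0,0,0,-1],[0.02,0,0,0,0,0,-1],[0.02,0,0,0,0,0,-1]]])

```text
time: 17.8
position: [0.5756, -0.0537, 0.1838]
tool_rot: [2.416, 2.008, 0.0]
ft_force: [0.6, -0.8, 0.3]
grip_width: 0.252
grip_force: 39.2
```

Emit:
play_rows(increments=[[[0.01,0,0,0,0,0,-1],[0.02,0,0,0,0,0,-1],[0.02,0,0,0,0,0,-1]]])

```text
time: 18.1
position: [0.576, -0.0517, 0.1838]
tool_rot: [2.416, 2.008, 0.0]
ft_force: [0.6, -0.7, -1.3]
grip_width: 0.248
grip_force: 39.2
```

Emit:
play_rows(increments=[[[0.01,0,0,0,0,0,-1],[0.02,0,0,0,0,0,-1],[0.02,0,0,0,0,0,-1]]])

```text
time: 18.4
position: [0.5764, -0.0497, 0.1838]
tool_rot: [2.416, 2.008, 0.0]
ft_force: [-0.3, -1.3, 0.7]
grip_width: 0.249
grip_force: 39.2
```

Emit:
play_rows(increments=[[[0.01,0,0,0,0,0,-1],[0.02,0,0,0,0,0,-1],[0.02,0,0,0,0,0,-1]]])

```text
time: 18.7
position: [0.5768, -0.0477, 0.1838]
tool_rot: [2.416, 2.008, 0.0]
ft_force: [-0.5, -1.0, 0.2]
grip_width: 0.247
grip_force: 39.2
```

Emit:
play_rows(increments=[[[0.01,0,0,0,0,0,-1],[0.02,0,0,0,0,0,-1],[0.02,0,0,0,0,0,-1]]])

```text
time: 19.0
position: [0.5771, -0.0458, 0.1838]
tool_rot: [2.416, 2.008, 0.0]
ft_force: [-0.0, -0.8, 0.8]
grip_width: 0.248
grip_force: 39.2
```

Emit:
play_rows(increments=[[[0.01,0,0,0,0,0,-1],[0.02,0,0,0,0,0,-1],[0.02,0,0,0,0,0,-1]]])

```text
time: 19.3
position: [0.5775, -0.0438, 0.1838]
tool_rot: [2.416, 2.008, 0.0]
ft_force: [-0.8, -0.3, 1.3]
grip_width: 0.248
grip_force: 39.2
```

Emit:
play_rows(increments=[[[0.01,0,-0.003,0,0,0,-1],[0.02,0,-0.003,0,0,0,-1],[0.03,0,-0.003,0,0,0,-1],[0.03,0,-0.003,0,0,0,-1]]])

```text
time: 19.7
position: [0.578, -0.0407, 0.184]
tool_rot: [-2.416, -2.008, -0.0]
ft_force: [0.6, 0.1, -1.0]
grip_width: 0.253
grip_force: 39.2
```

Emit:
play_rows(increments=[[[0.01,0,0,0,0,0,-1],[0.02,0,0,0,0,0,-1],[0.03,0,0,0,0,0,-1],[0.03,0,0,0,0,0,-1]]])

```text
time: 20.1
position: [0.5786, -0.0378, 0.184]
tool_rot: [-2.416, -2.008, -0.0]
ft_force: [0.1, -0.4, 0.1]
grip_width: 0.25
grip_force: 39.2
```

Emit:
play_rows(increments=[[[0.01,0,0,0,0,0,-1],[0.02,0,0,0,0,0,-1],[0.02,0,0,0,0,0,-1]]])

```text
time: 20.4
position: [0.579, -0.0359, 0.184]
tool_rot: [2.416, 2.008, 0.0]
ft_force: [-0.1, -1.0, -0.0]
grip_width: 0.247
grip_force: 39.2
```

Emit:
play_rows(increments=[[[0.01,0,0,0,0,0,-1],[0.02,0,0,0,0,0,-1],[0.02,0,0,0,0,0,-1]]])

```text
time: 20.7
position: [0.5793, -0.034, 0.1841]
tool_rot: [2.416, 2.008, 0.0]
ft_force: [-0.2, -1.0, 0.4]
grip_width: 0.25
grip_force: 39.2
```

Emit:
play_rows(increments=[[[0.01,0,0,0,0,0,-1],[0.02,0,0,0,0,0,-1],[0.02,0,0,0,0,0,-1]]])

```text
time: 21.0
position: [0.5797, -0.032, 0.1841]
tool_rot: [2.416, 2.008, 0.0]
ft_force: [-0.2, -0.3, 0.7]
grip_width: 0.25
grip_force: 39.2
```

Emit:
play_rows(increments=[[[0.01,0,0,0,0,0,-1],[0.015,0,0,0,0,0,-1],[0.015,0,0,0,0,0,-1]]])

```text
time: 21.3
position: [0.58, -0.0306, 0.1841]
tool_rot: [2.416, 2.008, 0.0]
ft_force: [-0.6, -1.3, 1.0]
grip_width: 0.247
grip_force: 39.2
```

Emit:
play_rows(increments=[[[0.01,0,0,0,0,0,-1],[0.01,0,0,0,0,0,-1]]])

```text
time: 21.5
position: [0.5801, -0.0297, 0.184]
tool_rot: [2.416, 2.008, -0.0]
ft_force: [-1.1, -1.3, 1.1]
grip_width: 0.248
grip_force: 39.2
```

Emit:
play_rows(increments=[[[0.01,0,0,0,0,0,-1],[0.01,0,0,0,0,0,-1]]])

```text
time: 21.7
position: [0.5803, -0.0286, 0.1841]
tool_rot: [2.416, 2.008, 0.0]
ft_force: [0.0, -2.0, 0.8]
grip_width: 0.252
grip_force: 39.2
```

Emit:
play_rows(increments=[[[0.01,0,0,0,0,0,-1],[0.01,0,0,0,0,0,-1]]])

```text
time: 21.9
position: [0.5805, -0.0277, 0.1841]
tool_rot: [2.416, 2.008, 0.0]
ft_force: [0.2, -1.2, 1.7]
grip_width: 0.251
grip_force: 39.2
```

Emit:
play_rows(increments=[[[0.01,0,0,0,0,0,-1],[0.01,0,0,0,0,0,-1]]])

```text
time: 22.1
position: [0.5807, -0.0267, 0.1841]
tool_rot: [2.416, 2.008, 0.0]
ft_force: [-0.5, -2.2, 1.0]
grip_width: 0.249
grip_force: 39.2
```

Emit:
play_rows(increments=[[[0.01,0,0,0,0,0,-1],[0.01,0,0,0,0,0,-1]]])

```text
time: 22.3
position: [0.5809, -0.0261, 0.1841]
tool_rot: [2.416, 2.007, -0.001]
ft_force: [-0.5, -1.4, 1.9]
grip_width: 0.251
grip_force: 39.2
```

Emit:
play_rows(increments=[[[0.01,0,0,0,0,0,-1],[0.01,0,0,0,0,0,-1]]])

```text
time: 22.5
position: [0.5809, -0.0259, 0.1841]
tool_rot: [2.416, 2.006, -0.002]
ft_force: [-1.4, -5.3, 2.2]
grip_width: 0.25
grip_force: 39.2
```

Emit:
play_rows(increments=[[[0.01,0,0,0,0,0,-1],[0.01,0,0,0,0,0,-1]]])

```text
time: 22.7
position: [0.581, -0.0258, 0.1841]
tool_rot: [2.416, 2.005, -0.004]
ft_force: [-1.0, -7.0, 3.3]
grip_width: 0.252
grip_force: 39.2
```

Run:
```python
from h import *
st()
```

```text
t 22.7 pos [ 0.581  -0.0258  0.1841] loc [-0.1007 -0.0443] xyaw 79.38 tilt [-0.001 -0.003 -1.   ] F [-1.  -7.   3.3] gw 0.252 gf 39.21854853630066
```

Emit:
play_rows(increments=[[[-0.012,0,0,0,0,0,-1],[-0.012,0,0,0,0,0,-0.4],[-0.012,0,0,0,0,0,-0.1],[-0.012,0,0,0,0,0,-0.1],[-0.012,0,0,0,0,0,-0.1]]])

```text
time: 23.2
position: [0.5809, -0.0241, 0.1838]
tool_rot: [-2.415, -2.008, -0.001]
ft_force: [-0.3, -0.3, -0.1]
grip_width: 0.426
grip_force: 0.0
```

Emit:
play_rows(increments=[[[0,0,-0.2,0,0,0,-0.1],[0,0,-0.6,0,0,0,-0.1],[0,0,-1,0,0,0,-1],[-0.6,0,-1,0,0,0,-1],[-1,0,-1,0,0,0,-1],[-1,0,-1,0,0,0,-1]]])

```text
time: 23.8
position: [0.5611, -0.1326, 0.2837]
tool_rot: [2.426, 1.991, -0.006]
ft_force: [-0.0, -1.3, 0.3]
grip_width: 0.173
grip_force: 0.0
```

Run:
```python
from h import *
st()
a=ctrl.get_image("top");b=ctrl.get_image("scene")
f=lambda a:cv2.resize(a[:,:,::-1],(400,400),interpolation=cv2.INTER_CUBIC)
cv2.imwrite("pics/p8.png",np.hstack([f(a[150:200,215:265]),f(b[145:205,245:305])]))
```

```text
t 23.8 pos [ 0.5611 -0.1326  0.2837] loc [-0.1008 -0.153 ] xyaw 78.76 tilt [-0.001 -0.005 -1.   ] F [-0.  -1.3  0.3] gw 0.173 gf 0.0
```

View pics/p8.png

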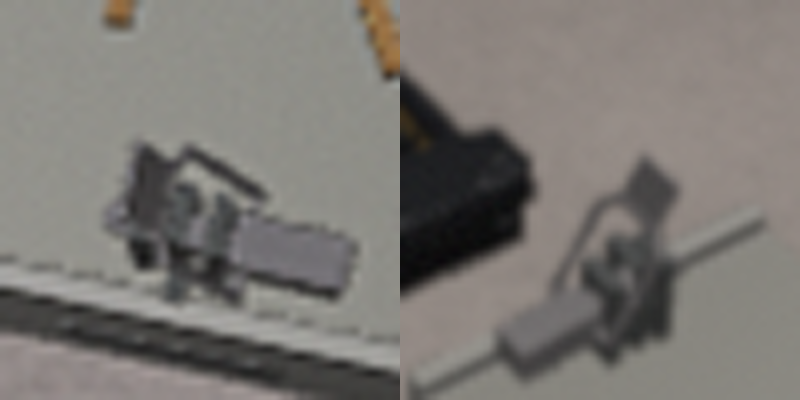

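The crops show the pin seated: head against the right plate (top crop (300,250)), tip beyond the left plate (118,220). The ring stands raised, with its tab at (150,183) in the top crop and (652,190) in the scene crop. I'll triangulate the tab.

Run:
```python
from h import *
t=lambda u,v:(215+u/8-.45,150+v/8-.45); s=lambda u,v:(245+(u-400)/6.667-.43,145+v/6.667-.43)
for nm,a,b in[("tab",(150,183),(653,190)),("headback",(352,240),(512,335))]:
    X,e=tri(t(*a),s(*b));print(nm,loc(X).round(4),X[2].round(4),"gap",e.round(4))
print("tip",loc(at_z("top",t(110,220),.118)),"headback top",loc(at_z("top",t(356,242),.129)))
need([*wor((-.1,.0)),.262],79.5)
```

```text
tab [-0.0981  0.0123] 0.1776 gap 0.0027
headback [-0.0941 -0.0633] 0.1354 gap 0.0007
tip [-0.1009583   0.02897182] headback top [-0.09274719 -0.06448436]
t 23.9 pos [ 0.5623 -0.1248  0.2837] loc [-0.101  -0.1451] xyaw 79.25 tilt [-0.     0.001 -1.   ] F [-0.3  1.2 -0.7] gw 0.077 gf 0.0
shift/0.1: [1.451 0.004 0.218]
turn/90: [-0.    -0.    -0.003]
```

Emit:
play_rows(increments=[[[0.4,0,0,0,0,0,-1],[0.73,0,0,0,0,0,-1],[0.73,0,0,0,0,0,-1]]])

```text
time: 24.2
position: [0.5765, -0.0424, 0.2845]
tool_rot: [-2.402, -2.02, -0.006]
ft_force: [-0.2, 0.5, -0.6]
grip_width: 0.002
grip_force: 0.0
```

Emit:
play_rows(increments=[[[0.4,0,0,0,0,0,-1],[0.72,0,0,0,0,0,-1],[0.72,0,0.1,0,0,0,-1],[0.72,0,0.218,0,0,0,-1],[0.72,0,0.218,0,0,0,-1]]])

```text
time: 24.7
position: [0.588, 0.0184, 0.2598]
tool_rot: [-2.415, -2.006, 0.006]
ft_force: [-1.0, 0.9, -0.2]
grip_width: 0.007
grip_force: 0.0
```

Run:
```python
from h import *
need([*wor((-.1,.0)),.262],79.5)
```

```text
t 24.7 pos [0.588  0.0184 0.2598] loc [-0.1019  0.0004] xyaw 79.44 tilt [-0.004 -0.001 -1.   ] F [-1.   0.9 -0.2] gw 0.007 gf 0.0
shift/0.1: [-0.004  0.019 -0.022]
turn/90: [-0.003  0.001 -0.001]
```

Emit:
play_rows(increments=[[[0.06,0.01,0.09,0,0,0,-1],[0.115,0.01,0.18,0,0,0,-1],[0.16,0.01,0.23,0,0,0,-1],[0.2,0.01,0.28,0,0,0,-1],[0.2,0.01,0.28,0,0,0,-1]]])

```text
time: 25.2
position: [0.5935, 0.0395, 0.2334]
tool_rot: [-2.414, -2.008, 0.001]
ft_force: [-0.1, -0.1, -0.6]
grip_width: 0.008
grip_force: 0.0
```

Emit:
play_rows(increments=[[[0.035,0,0.05,0,0,0,-1],[0.07,0,0.1,0,0,0,-1],[0.1,0,0.155,0,0,0,-1],[0.125,0,0.21,0,0,0,-1],[0.125,0,0.21,0,0,0,-1]]])

```text
time: 25.7
position: [0.5956, 0.0514, 0.2121]
tool_rot: [-2.415, -2.008, 0.002]
ft_force: [-0.1, 0.5, -0.3]
grip_width: 0.007
grip_force: 0.0
```

Run:
```python
from h import *
st()
a=ctrl.get_image("top");b=ctrl.get_image("scene")
f=lambda a:cv2.resize(a[:,:,::-1],(400,400),interpolation=cv2.INTER_CUBIC)
cv2.imwrite("pics/p9.png",np.hstack([f(a[150:200,215:265]),f(b[145:205,245:305])]))
```

```text
t 25.7 pos [0.5956 0.0514 0.2121] loc [-0.1004  0.0342] xyaw 79.49 tilt [-0.002  0.    -1.   ] F [-0.1  0.5 -0.3] gw 0.007 gf 0.0002583158517988071
```

View pics/p9.png

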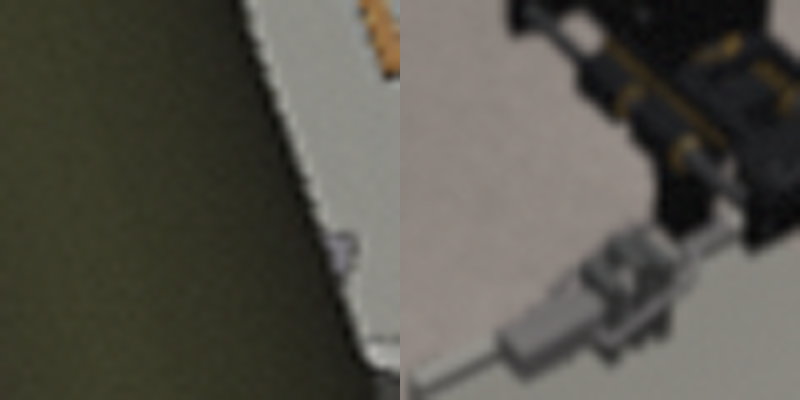

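The scene crop shows the ring lying low beside the plates, with the finger on its tab at about (690,235). I'll press on down.

Emit:
play_rows(increments=[[[0.01,0,0.04,0,0,0,-1],[0.03,0,0.08,0,0,0,-1],[0.05,0,0.12,0,0,0,-1],[0.05,0,0.12,0,0,0,-1]]])

```text
time: 26.2
position: [0.5967, 0.0562, 0.2005]
tool_rot: [-2.415, -2.008, 0.001]
ft_force: [0.3, -0.0, 1.0]
grip_width: 0.003
grip_force: 0.2
```

Emit:
play_rows(increments=[[[0.01,0,0.015,0,0,0,-1],[0.02,0,0.03,0,0,0,-1],[0.02,0,0.03,0,0,0,-1]]])

```text
time: 26.5
position: [0.5975, 0.0579, 0.1981]
tool_rot: [2.416, 2.008, -0.0]
ft_force: [-0.1, 0.5, 0.7]
grip_width: 0.006
grip_force: 0.2
```

Emit:
play_rows(increments=[[[0.01,0,0.01,0,0,0,-1],[0.02,0,0.02,0,0,0,-1],[0.02,0,0.02,0,0,0,-1]]])

```text
time: 26.8
position: [0.5979, 0.0595, 0.1963]
tool_rot: [2.416, 2.007, -0.0]
ft_force: [-1.2, -0.5, 2.1]
grip_width: 0.006
grip_force: 1.0
```

Emit:
play_rows(increments=[[[0.01,0,0.01,0,0,0,-1],[0.01,0,0.02,0,0,0,-1],[0.01,0,0.02,0,0,0,-1]]])

```text
time: 27.1
position: [0.5982, 0.0608, 0.1943]
tool_rot: [2.416, 2.007, 0.0]
ft_force: [-0.3, -0.3, 4.0]
grip_width: 0.007
grip_force: 1.3
```

Emit:
play_rows(increments=[[[0,0,0.01,0,0,0,-1],[0,0,0.02,0,0,0,-1],[0,0,0.02,0,0,0,-1]]])

```text
time: 27.4
position: [0.5982, 0.0612, 0.1924]
tool_rot: [2.416, 2.008, 0.001]
ft_force: [0.3, -0.8, 3.2]
grip_width: 0.007
grip_force: 1.9
```

Emit:
play_rows(increments=[[[0,0,0.01,0,0,0,-1],[0,0,0.02,0,0,0,-1],[0,0,0.02,0,0,0,-1]]])

```text
time: 27.7
position: [0.5978, 0.0611, 0.1898]
tool_rot: [-2.415, -2.008, 0.0]
ft_force: [-0.2, 0.1, 0.2]
grip_width: 0.004
grip_force: 0.5
```

Emit:
play_rows(increments=[[[0,0,0.015,0,0,0,-1],[0,0,0.03,0,0,0,-1],[0,0,0.03,0,0,0,-1]]])

```text
time: 28.0
position: [0.5974, 0.0607, 0.1864]
tool_rot: [-2.415, -2.007, 0.002]
ft_force: [-0.1, -0.9, -0.0]
grip_width: 0.007
grip_force: 0.2
```

Emit:
play_rows(increments=[[[0,0,0.015,0,0,0,-1],[0,0,0.03,0,0,0,-1],[0,0,0.03,0,0,0,-1]]])

```text
time: 28.3
position: [0.5977, 0.0607, 0.1838]
tool_rot: [-2.416, -2.008, 0.001]
ft_force: [-0.4, -0.2, 0.3]
grip_width: 0.006
grip_force: 0.0
```

Emit:
play_rows(increments=[[[0,0,0.015,0,0,0,-1],[0,0,0.025,0,0,0,-1],[0,0,0.025,0,0,0,-1]]])

```text
time: 28.6
position: [0.5979, 0.0608, 0.1815]
tool_rot: [-2.416, -2.008, 0.0]
ft_force: [0.1, -1.0, 0.3]
grip_width: 0.007
grip_force: 0.2
```

Emit:
play_rows(increments=[[[0,0,0.015,0,0,0,-1],[0,0,0.02,0,0,0,-1],[0,0,0.02,0,0,0,-1]]])

```text
time: 28.9
position: [0.598, 0.0608, 0.1797]
tool_rot: [2.416, 2.008, -0.0]
ft_force: [-0.6, 0.3, 0.9]
grip_width: 0.004
grip_force: 0.3
```

Emit:
play_rows(increments=[[[0,0,0.01,0,0,0,-1],[0,0,0.02,0,0,0,-1],[0,0,0.02,0,0,0,-1]]])

```text
time: 29.2
position: [0.5983, 0.0609, 0.1783]
tool_rot: [2.416, 2.007, 0.001]
ft_force: [-1.7, 0.0, 6.0]
grip_width: 0.007
grip_force: 2.2
```

Emit:
play_rows(increments=[[[0,0,0.01,0,0,0,-1],[0,0,0.01,0,0,0,-1]]])

```text
time: 29.4
position: [0.5984, 0.0609, 0.1776]
tool_rot: [2.416, 2.007, 0.001]
ft_force: [-1.7, -0.3, 6.7]
grip_width: 0.007
grip_force: 2.8
```

Emit:
play_rows(increments=[[[0,0,0.01,0,0,0,-1],[0,0,0.01,0,0,0,-1]]])

```text
time: 29.6
position: [0.5985, 0.061, 0.1771]
tool_rot: [2.415, 2.007, 0.001]
ft_force: [-1.8, -0.6, 7.5]
grip_width: 0.006
grip_force: 3.9
```

Emit:
play_rows(increments=[[[0,0,-0.3,0,0,0,-1],[0,0,-0.6,0,0,0,-1],[0,0,-0.95,0,0,0,-1]]])

```text
time: 29.9
position: [0.5973, 0.0606, 0.2705]
tool_rot: [-2.415, -2.007, 0.003]
ft_force: [0.3, 0.7, 0.6]
grip_width: 0.008
grip_force: 0.0
```

Emit:
play_rows(increments=[[[-0.4,0,-0.2,0,0,0,-1],[-0.8,0,-0.3,0,0,0,-1],[-1,0,-0.3,0,0,0,-1]]])

```text
time: 30.2
position: [0.5799, -0.0418, 0.3022]
tool_rot: [2.418, 2.0, 0.0]
ft_force: [0.1, -0.7, -0.6]
grip_width: 0.006
grip_force: 0.0
```

Emit:
play_rows(increments=[[[-0.4,0,0,0,0,0,-1],[-0.8,0,0,0,0,0,-1],[-1,0,0,0,0,0,-1],[-1,0,0,0,0,0,-1]]])

```text
time: 30.6
position: [0.5602, -0.1406, 0.2999]
tool_rot: [2.423, 1.999, -0.003]
ft_force: [-0.8, -1.1, -0.0]
grip_width: 0.009
grip_force: 0.0
```

Run:
```python
from h import *
st()
a=ctrl.get_image("top");b=ctrl.get_image("scene")
f=lambda a:cv2.resize(a[:,:,::-1],(400,400),interpolation=cv2.INTER_CUBIC)
cv2.imwrite("pics/p10.png",np.hstack([f(a[150:200,215:265]),f(b[145:195,255:305])]))
s=lambda X:((proj("scene",X)[0]+.43-[255,145])*8+[400,0]).round()
for a in(-.19,-.1,0,.1): print(a,"tab centre scene",s([*wor((-.1,-.024+.069*np.cos(a))),.118+.069*np.sin(a)]))
```

```text
t 30.6 pos [ 0.5602 -0.1406  0.2999] loc [-0.1001 -0.1611] xyaw 79.04 tilt [-0.001 -0.002 -1.   ] F [-0.8 -1.1 -0. ] gw 0.009 gf 0.0
-0.19 tab centre scene [675. 332.]
-0.1 tab centre scene [678. 320.]
0 tab centre scene [679. 307.]
0.1 tab centre scene [680. 294.]
```

View pics/p10.png

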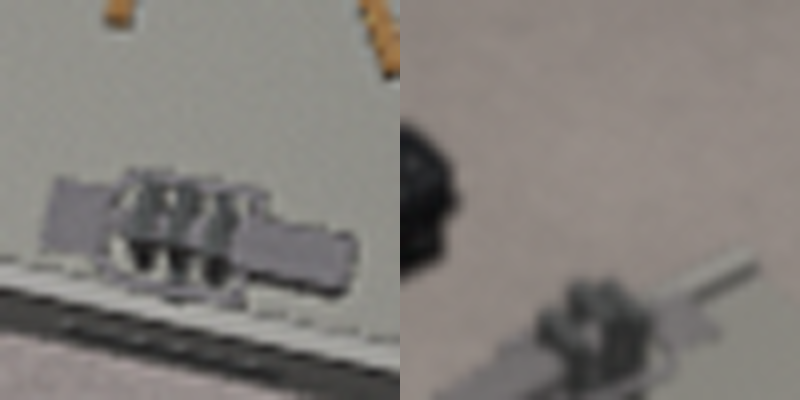

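The tab now lies flat beyond the nose, at (77,213) in the top crop and (698,325) in the scene crop, and the head is still against the plate. I'll check its height, then hand in.

Run:
```python
from h import *
X,e=tri((215+77/8-.45,150+213/8-.45),(255+298/8-.43,145+325/8-.43));print(loc(X),X[2],e)
if X[2]<.114: print(ctrl.close_job())
```

```text
[-0.0964418   0.04676966] 0.10852803406428069 0.008427635103075513
the job is handed in; nothing more can be done
None
```

The job is handed in: the drawer is home against its stop, the pin is through all three plates with its head against the right one, and the ring is down past the nose, with its tab at about 109 mm (rough triangulation) and a firm stop felt; no verdict came back.

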